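# Load a washed nose mould on the casting turntable and index to the next one

### The job

The washed plaster mould is lying face-down on the bench: turn it face-up and set it down gently, squarely on the free rubber pad at the casting turntable's pointer. Then index the table by one stop (its T-handle turns it), to whichever side brings the other open mould, the one whose nose hollow is showing and not the closed one, round to the pointer. The plaster is brittle, so do not drop the mould or tip the others; leave all three on their pads with the table resting in its click stop, and leave the tub, the jar and the brush where they are.

Things in the scene. Friction and masses are not known exactly. Their poses are not given: they have to be found in the camera images.
- mould: washed plaster mould to load: plain off-white block 72 mm long (own x), 60 mm wide (own y), 50 mm thick (own z), 0.18 to 0.34 kg, with a nose-shaped hollow (28 mm deep) and three small dimples in one 72 x 60 face. Origin in the middle of the block; own +z points out of the hollowed face. Starts face-down (+z straight down) on the bench, left or right of the turntable
- open_mould: the next mould, same block and same axes as the washed one (72 x 60 x 50 mm, origin in the middle), already face-up on the turntable pad next to the free one, on one side or the other, hollow showing
- closed_mould: a filled mould, same block (72 x 60 x 50 mm, origin in the middle of the block, own z up), but shut with a 14 mm thick plaster core plate that covers its face and has a thin wire loop on top (78 mm tall in all); on the pad on the other side of the free one
- turntable: fixed base of the turntable; origin on the turning axis, at bench level; its own -x axis points from the axis to the pointer. It carries a plywood disc, 330 mm diameter, 16 mm thick, top 68 mm above the bench. The steel pointer, with the spring roller that clicks into the disc's notches, stands at the rim on the -x side, 158 to 225 mm from the axis, at most 74 mm high
- disc (a joint): rotation of the disc, rad, positive anticlockwise seen from above, 0 at the start (a stop). Turns endlessly both ways with four spring click stops 1.571 rad apart; turning takes at most about 0.3 N m; the spring pulls to the nearer stop, and once more than half-way the table goes on to the next stop by itself
- handle (a point): middle of the T-handle on the disc's spindle, on the turning axis, 163 mm above the bench: a wooden bar 90 mm long (own y), 16 mm wide (own x) and 24 mm high, with a 13 mm thick spindle below it; turns with the disc
- mark (a point): fixed point at the pointer, 105 mm from the turning axis and 71 mm above the bench: the centre of the top of whichever pad stands at the pointer
- pad_free (a point): centre of the top of the free rubber pad, at the pointer at the start. The disc has four such pads, 90 degrees apart, 80 mm radially by 68 mm, 3 mm thick, tops 71 mm above the bench, centres 105 mm from the axis. Turns with the disc; own x along the pad's long (radial) side, z up
- pad_a (a point): centre of the top of the pad next to the free one that comes to the pointer when the disc turns by -1.571 rad (clockwise from above); turns with the disc; own x along its long side
- pad_b (a point): centre of the top of the pad next to the free one that comes to the pointer when the disc turns by +1.571 rad (anticlockwise from above); turns with the disc; own x along its long side
- tub: bystander: white plastic tub with a blue lid, 90 mm diameter, 95 mm tall, origin at the centre of its underside, on the other side of the turntable from the washed mould
- jar: bystander: small glass jar with a white lid, 54 mm diameter, 60 mm tall, origin at the centre of its underside
- brush: bystander: flat brush, 200 mm long, 42 mm wide, 20 mm high, lying on the bench along its own x, origin at the middle of its underside
Things that resemble listed ones, but are neither listed nor needed, are in the scene too. What is shaped like the open_mould but pink is not meant.

How it is judged:
On the way, in this order (a step that is already met when the one before it is completed fails the run):
1. the washed mould lies face-up, squarely on the free pad at the pointer, let go, the table still in its first stop (horizontal distance between mould and pad_free below 0.015 m and z of mould in the frame of pad_free below 0.03 m and angle between mould's own z axis and vertical below 0.08 rad and angle between the x axis of mould and the x axis of pad_free, either way round below 0.2 rad and contact force between mould and the fingers below 0.2 N and linear speed of mould below 0.02 m/s and value of joint disc between -0.12 and 0.12 rad), for 0.2 s.
2. the table is turned by one stop so that the open mould stands at the pointer (horizontal distance between open_mould and mark below 0.02 m and (value of joint disc between 1.4 and 1.75 rad or value of joint disc between -1.75 and -1.4 rad)), for 0.2 s.
At the end, for the whole second after the job is handed in: Disc at rest one stop (90 degrees, within 0.06 rad) from its start, open mould within 15 mm of the mark, washed mould face-up (0.08 rad) within 15 mm and 0.2 rad of square on its pad, closed mould within 15 mm of its pad's centre, all upright and at rest (horizontal distance between open_mould and mark below 0.015 m and angle between each of open_mould, closed_mould, mould's own z axis and vertical below 0.08 rad and z of open_mould in the frame of mark below 0.03 m and ((value of joint disc between 1.511 and 1.631 rad and horizontal distance between closed_mould and pad_a below 0.015 m) or (value of joint disc between -1.631 and -1.511 rad and horizontal distance between closed_mould and pad_b below 0.015 m)) and velocity of joint disc between -0.03 and 0.03 rad/s and horizontal distance between mould and pad_free below 0.015 m and z of mould in the frame of pad_free below 0.03 m and angle between the x axis of mould and the x axis of pad_free, either way round below 0.2 rad and linear speed of mould below 0.01 m/s); the robot touches nothing.
It fails at once if the washed mould is dropped or knocked: it moves faster than 0.5 m/s while the fingers do not hold it (linear speed of mould above 0.5 m/s and contact force between mould and the fingers below 0.5 N).
It fails at once if the open or the closed mould is tipped by more than 0.3 rad (angle between any of open_mould, closed_mould's own z axis and vertical above 0.3 rad).
It fails at once if the tub, the jar or the brush is moved by more than 30 mm (distance of any of tub, jar, brush from where it was at the start of the episode above 0.03 m).
It also fails if it takes over 72 s, if anything falls off the work surface, if the arm or the gripper's body presses on something with over 40 N, if the wrist force passes 120 N, or if a joint passes its speed limit or range.

### The arm

A 7-joint arm with a two-finger parallel gripper is mounted at the origin on the work surface. World frame = base frame: x ahead of the robot, y to its left, z up, the work surface at z = 0. Lengths are in m, angles in rad, forces in N, time in s.
With the tool pointing down it reaches from about 0.35 to 0.9 m from the base axis. Payload 19.9 kg.
Tool frame: the origin (TCP) lies midway between the tips of the shut fingers; the grasp point (between the pads) lies 19 mm behind it; z points along the fingers, y is the line along which they close (so a half turn about z gives the same grasp; the last joint's range is limited). The gripper opens to 85 mm and grips with 20 to 120 N. Pads are 22 mm wide; open, the fingers measure 114 mm over their backs; the gripper's body (76 mm by 85 mm) begins 54 mm behind the grasp point. The pads swing forward as they close: fully open they stand 13 mm farther back than shut.
Start: joints at [1.238, 0.417, -0.01, 1.614, 0.005, 1.111, -0.053], TCP at [0.179, -0.599, 0.231] pointing down, gripper open.
Joint ranges: [-2.81, 2.81], [-0.39, 2.02], [-1.27, 1.25], [0.06, 2.57], [-1.19, 4.33], [0.19, 2], [-2.82, 2.82]. Speed limits (rad/s): [1.89, 1.89, 2.39, 2.39, 3.01, 3.01, 3.01].

### API

Orientations are given as a unit quaternion [w, x, y, z].
In Python, from station import * gives the robot as it stands.
- The arm moves only by the tool step_arm, never from a script. Its argument "plan" is text: rows parted by semicolons, each of 5 numbers parted by spaces: the finger opening in mm, from 0 to 85.4, then the shift along the world's x, y, z normalised to -1 to 1, where 1 is 300 mm, then the turn about the world's z normalised to -1 to 1, where 1 is 180 degrees. In form: jaw x y z turn; .... A call has 1 to 8 rows; each row is the pose to reach, as a shift and turn from the pose commanded when the call began, turning the shorter way round; what a row does not reach only later rows make up. A row lasts 1/10 s, in which the tool goes at most 50 mm and 8.59 degrees, less where a joint would pass 70% of its speed; a pose out of reach is approached as far as the arm can. A call with a number of a shift or a turn outside -1 to 1 is refused whole. A call with a gripper value outside its range is refused whole. The fingers move at their own pace and stop on an object; the grip force is fixed at half the most. Time passes only in rows, so rows that repeat a pose let the fingers close. It gives the time, the measured TCP pose, the force, the opening and the grip force at its end, in the units of the state.
- get_state(): the state, without advancing time (a new reading comes with each control period).
- capture(name): name is "scene" or "top"; returns a dict with "img" (384x512x3 uint8, red, green, blue), "fov_y" (degrees; the focal length in pixels is half the picture's height over the tangent of half this angle, whatever the lens; pixels are square), "cx", "cy" (the principal point, pixels), "R" (3x3) and "t" (3): a world point X has camera coordinates R X + t. Camera axes: x right, y down, z forward; pixel columns grow to the right and rows downward; lengths in m; the calibration is good to about 2 mm. A picture is of the moment at which its call begins. There is no depth.
- sign_off(): hands the job in; it is judged then, once.
The state is a dict: "clock": time; "q": joint angles; "qvel": joint speeds; "joint_efforts": joint torques, N m; "tcp_pos": TCP position; "ee_rot": TCP orientation; "contact_force": force on the tool from outside, world axes, zero at the start; "moment": the same for the moment, N m; "grip_width": finger opening in m; "gripper_force": force on a finger pad.
Only numpy, scipy, OpenCV 4.12 (cv2) and the standard library are available. Lean on these libraries where they do the work, as an engineer would, in place of code of your own. Each camera call takes 0.05 s, during which the arm holds its last target. There are 200 camera calls.

## Working session

There is one attempt and no reset: what is moved stays moved. The work goes in short steps, Python scripts to look and compute and a tool call to move; the robot and the scene stay as the last step left them, time stands still between calls to the robot, and variables do not carry over. Pictures are saved under pics/ and viewed, at most 10 in all, crops included, and the job is handed in when it is done.

Besides the shell and the picture viewer there is one more tool, called by a JSON object that holds its "op" and its "data", one argument or row to a line. step_arm: Moves the arm, as the interface text tells. Its arguments: {"type":"object","properties":{"plan":{"type":"string"}},"required":["plan"]}

```bash
mkdir -p pics; ls; cat > h.py <<'E'
from station import *
import numpy as np, cv2
def cam(n):
    c=capture(n); c['f']=c['img'].shape[0]/2/np.tan(np.radians(c['fov_y'])/2); return c
def ray(c,u,v,z):
    R=np.array(c['R']);t=np.array(c['t']); o=-R.T@t
    d=R.T@np.array([(u-c['cx'])/c['f'],(v-c['cy'])/c['f'],1]); return o+d*(z-o[2])/d[2]
def proj(c,X):
    p=np.array(c['R'])@np.array(X)+np.array(c['t']); return p[:2]/p[2]*c['f']+[c['cx'],c['cy']]
def save(c,n,s=1.5,box=None):
    im=c['img'][:,:,::-1]
    if box: x0,y0,x1,y1=box; im=im[y0:y1,x0:x1]
    cv2.imwrite('pics/'+n,cv2.resize(im,None,fx=s,fy=s,interpolation=cv2.INTER_CUBIC))
E
python3 - <<'E'
from h import *
for n in('scene','top'):
    c=cam(n); save(c,n+'0.png'); R=np.array(c['R']); print(n,c['fov_y'],c['cx'],c['cy'],-R.T@np.array(c['t']),R.round(3).tolist())
print(get_state())
E
```

```text
pics
scene 57.128881853487904 251.00644990339592 190.32409628203646 [ 0.95884677 -0.44542238  0.95252427] [[0.756, 0.655, 0.004], [0.532, -0.611, -0.586], [-0.382, 0.445, -0.81]]
top 46.39496758258703 259.1933487315777 190.58724881777437 [0.46908334 0.02673056 1.56361146] [[-0.013, -1.0, 0.012], [-0.997, 0.013, -0.072], [0.072, -0.013, -0.997]]
{'clock': 0.1, 'q': array([ 1.23850796,  0.41796148, -0.01034018,  1.61411   ,  0.00469585,
        1.11072774, -0.05300861]), 'qvel': array([ 0.00167821, -0.00024743,  0.00059182, -0.00557078,  0.00111469,
       -0.00103756,  0.00068331]), 'joint_efforts': array([ 1.75817491e-03, -8.65820575e+01,  6.80690166e-01, -4.35640883e+01,
        1.91739405e-02,  4.80813207e-03,  8.29880241e-05]), 'tcp_pos': array([ 0.17911242, -0.59844708,  0.23069488]), 'ee_rot': array([-5.78778556e-04,  9.89446417e-01,  1.44898028e-01, -1.20511680e-04]), 'contact_force': array([-0.05762596, -0.53904715,  0.38521356]), 'moment': array([0.03861383, 0.06839607, 0.01154619]), 'gripper_force': 0.0, 'grip_width': 0.08534531319799693}
```

View pics/scene0.png

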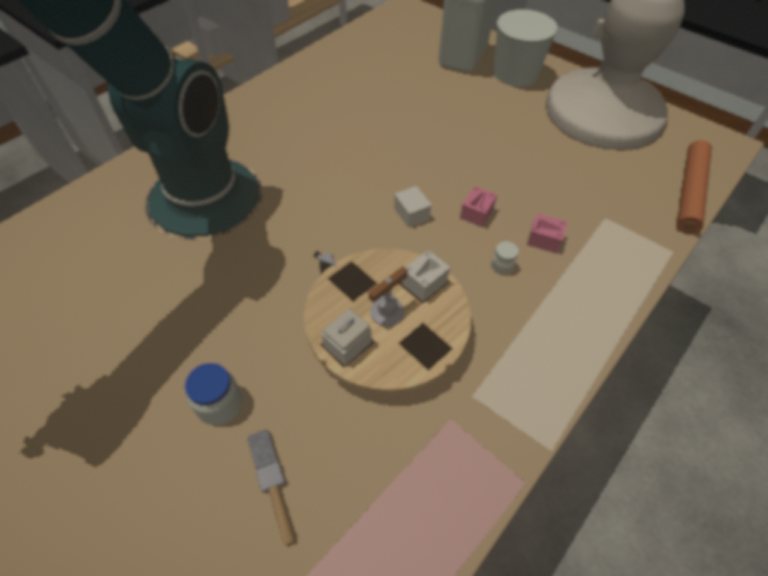

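View pics/top0.png

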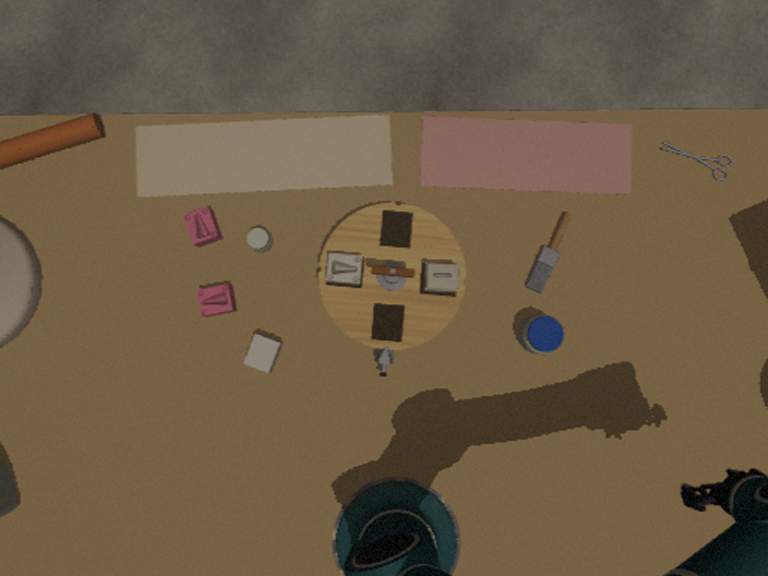

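Top view (picture px in 1.5x): the washed block is at (262,352), off-white and plain, left of the table. Other things it could be taken for: the open mould at (345,269), the closed one at (440,277), and pink blocks at (202,226) and (216,299). I choose (262,352). The free pad is at (388,322) by the pointer (384,360). The open mould is on the +y side, so the disc turns +90° (anticlockwise).

```bash
python3 - <<'E'
from h import *
c=cam('top'); im=c['img'].astype(int); hsv=cv2.cvtColor(c['img'],cv2.COLOR_RGB2HSV)
def rects(mask,z,box,lab):
    m=np.zeros(mask.shape,np.uint8); x0,y0,x1,y1=box; m[y0:y1,x0:x1]=mask[y0:y1,x0:x1]
    m=cv2.morphologyEx(m.astype(np.uint8),cv2.MORPH_OPEN,np.ones((2,2),np.uint8))
    for k in cv2.findContours(m,0,2)[0]:
        if cv2.contourArea(k)<60: continue
        P=np.array([ray(c,u,v,z)[:2] for u,v in k[:,0]],np.float32)*1000
        r=cv2.minAreaRect(P); print(lab,np.round(r[0],1),np.round(r[1],1),round(r[2],1),'px',k[:,0].mean(0).round())
s=hsv[...,1];v=hsv[...,2]
print(hsv[235,174],hsv[227,166],hsv[245,180],hsv[215,259],hsv[185,210],hsv[180,292],hsv[223,362])
rects((s<60)&(v>110),.05,(150,205,200,260),'mould')
rects((v<70),.071,(240,195,275,235),'padfree')
rects((v<70),.071,(248,135,280,170),'padfar')
rects((s<60)&(v>120),.121,(212,160,245,200),'open')
rects((s<60)&(v>100),.135,(278,165,310,200),'closed')
rects((hsv[...,0]<14)&(s>120)&(v>50),.175,(240,170,282,190),'handle')
rects((hsv[...,0]>105)&(s>130),.095,(340,200,390,245),'tub')
rects((s<60)&(v>100),.06,(155,140,190,175),'jar')
big=cv2.cvtColor(cv2.resize(c['img'][120:265,150:320],None,fx=4.5,fy=4,interpolation=2)[:, :,::-1].copy(),cv2.COLOR_BGR2RGB)[:,:,::-1]
cv2.imwrite('pics/crop.png',big)
E
```

```text
[ 22  33 139] [ 17 109 108] [17 50 91] [12 94 46] [ 18 105 119] [ 21  47 129] [110 167 104]
mould [428.8 291.6] [59.9 71.6] 68.1 px [175. 236.]
padfree [493.5   9.8] [65.1 79.1] 84.1 px [260. 215.]
padfar [702.1 -12.2] [64.6 79.1] 84.5 px [267. 153.]
open [611.7 102.4] [71.  58.4] 89.3 px [231. 179.]
closed [ 587.5 -108.1] [64.3 57.1] 86.1 px [294. 184.]
tub [ 464. -334.] [72.4 71.9] 89.2 px [363. 223.]
jar [686.2 299. ] [43.8 44.4] 90.0 px [172. 160.]
```

View pics/crop.png

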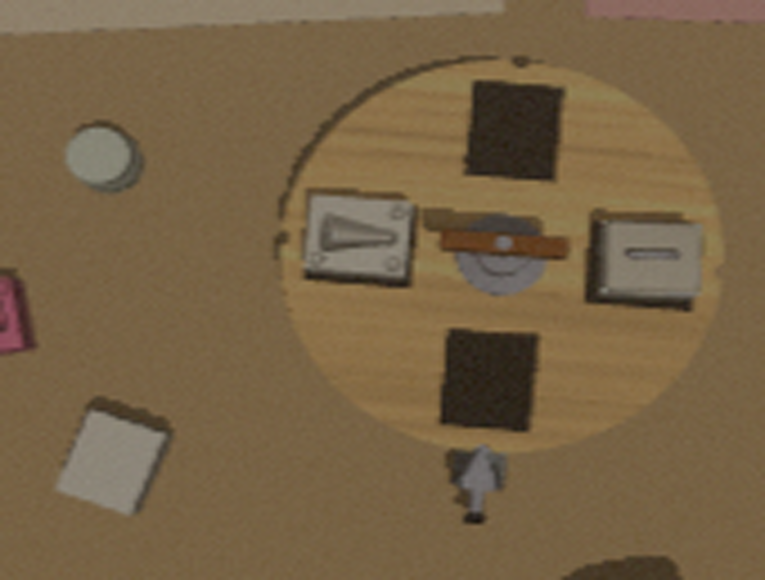

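The crop confirms it: the block at crop (115,460) is plain, off-white and face-down. The tool can't tilt, so I'll flip the block by tipping it twice on the bench, about its own x, pushing and lifting at one side. Moving over now.

{"op": "step_arm", "data": {
  "plan": "30 0.6 0.833 0 0.2856;30 0.6 0.833 0 0.2856;30 0.6 0.833 0 0.2856;30 0.6 0.833 0 0.2856;30 0.6 0.833 0 0.2856;30 0.6 0.833 0 0.2856;30 0.6 0.833 0 0.2856;30 0.6 0.833 0 0.2856"
}}

```text
clock: 0.95
tcp_pos: [0.3601, -0.3477, 0.2314]
ee_rot: [0.0, 0.828, 0.561, 0.0]
contact_force: [-0.9, -1.2, 0.4]
grip_width: 0.0298
gripper_force: 0.0
```

{"op": "step_arm", "data": {
  "plan": "30 0.1 1 0 0;30 0.1 1 0 0;30 0.1 1 0 0;30 0.1 1 0 0;30 0.1 1 0 0;30 0.1 1 0 0;30 0.1 1 0 0;30 0.1 1 0 0"
}}

```text
clock: 1.75
tcp_pos: [0.3893, -0.0494, 0.2313]
ee_rot: [0.0, 0.829, 0.559, -0.0]
contact_force: [0.7, 0.4, 0.3]
grip_width: 0.0302
gripper_force: 0.0
```

{"op": "step_arm", "data": {
  "plan": "30 0.2 1 0 0;30 0.2 1 0 0;30 0.2 1 0 0;30 0.2 1 0 0;30 0.2 1 0 0;30 0.2 1 0 0;30 0.2 1 0 0;30 0.2 1 0 0"
}}

```text
clock: 2.55
tcp_pos: [0.45, 0.2507, 0.2305]
ee_rot: [-0.001, 0.829, 0.559, -0.001]
contact_force: [0.7, -1.4, -0.7]
grip_width: 0.03
gripper_force: 0.0
```

{"op": "step_arm", "data": {
  "plan": "30 0 0.308 0 0;30 0 0.308 0 0;30 0 0.308 -0.3 0;30 0 0.308 -0.648 0;30 0 0.308 -0.648 0;30 0 0.308 -0.648 0;30 0 0.308 -0.648 0"
}}

```text
clock: 3.25
tcp_pos: [0.4482, 0.3386, 0.0321]
ee_rot: [0.001, 0.83, 0.558, -0.004]
contact_force: [0.2, 0.3, 1.2]
grip_width: 0.0301
gripper_force: 0.0
```

```bash
python3 - <<'E'
from h import *
c=cam('scene'); save(c,'s1.png',4,(220,90,390,230)); print(get_state()['tcp_pos'],get_state()['contact_force'])
E
```

```text
[0.44929989 0.34059657 0.03554401] [-0.36828806 -0.21092339  0.58328418]
```

View pics/s1.png

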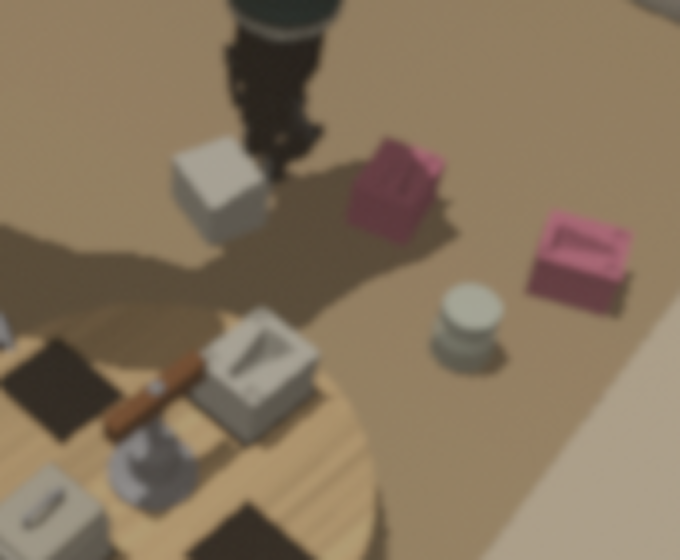

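The fingers stand beside the block's +y side (crop (280,160)), with the pink block clear. Starting the push.

{"op": "step_arm", "data": {
  "plan": "30 -0.0062 -0.0155 0 0;30 -0.0124 -0.0309 0 0;30 -0.0187 -0.0464 0 0;30 -0.0187 -0.0464 0 0"
}}

```text
clock: 3.7
tcp_pos: [0.4444, 0.3293, 0.0383]
ee_rot: [0.0, 0.829, 0.559, 0.001]
contact_force: [0.6, 1.0, 0.4]
grip_width: 0.0299
gripper_force: 0.7
```

{"op": "step_arm", "data": {
  "plan": "30 -0.005 -0.0124 0 0;30 -0.0099 -0.0247 0.0167 0;30 -0.0149 -0.0371 0.0333 0;30 -0.0198 -0.0494 0.0467 0;30 -0.026 -0.0649 0.06 0;30 -0.0322 -0.0803 0.0733 0;30 -0.0322 -0.0803 0.0733 0"
}}

```text
clock: 4.4
tcp_pos: [0.4339, 0.3048, 0.0593]
ee_rot: [0.0, 0.829, 0.559, 0.0]
contact_force: [-0.5, 0.2, -0.5]
grip_width: 0.03
gripper_force: 0.3
```

```bash
python3 - <<'E'
from h import *
c=cam('scene'); save(c,'s2.png',6,(230,100,330,180)); s=get_state(); print(s['tcp_pos'],s['contact_force'])
E
```

```text
[0.43399392 0.30520439 0.05910414] [-0.3976877   0.51489637 -0.03423047]
```

View pics/s2.png

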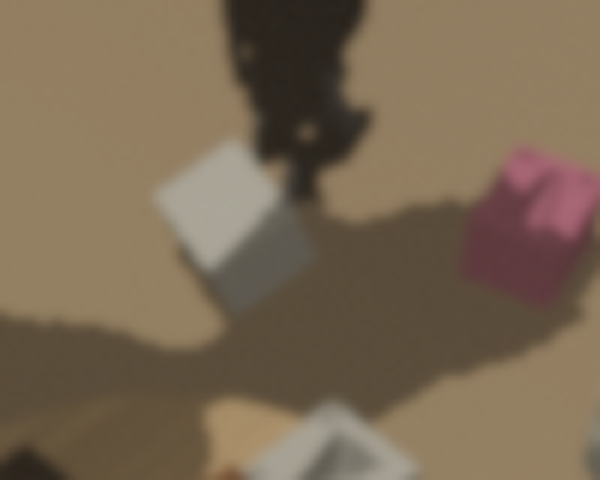

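Tipping works: the block (crop (230,220)) is tilted about 25° on its far edge. Continuing the arc past balance.

{"op": "step_arm", "data": {
  "plan": "30 -0.0062 -0.0155 0.01 0;30 -0.0112 -0.0278 0.02 0;30 -0.0161 -0.0402 0.027 0;30 -0.0211 -0.0525 0.032 0;30 -0.026 -0.0649 0.036 0;30 -0.031 -0.0773 0.037 0;30 -0.036 -0.0896 0.037 0;30 -0.036 -0.0896 0.037 0"
}}

```text
clock: 5.25
tcp_pos: [0.4236, 0.2791, 0.0708]
ee_rot: [-0.0, 0.829, 0.56, 0.001]
contact_force: [-0.7, 2.7, 12.0]
grip_width: 0.0297
gripper_force: 4.5
```

```bash
cat >> h.py <<'E'
def blob(c,z,box,ss=60,vv=105):
    hsv=cv2.cvtColor(c['img'],cv2.COLOR_RGB2HSV); m=np.zeros(hsv.shape[:2],np.uint8); x0,y0,x1,y1=box
    m[y0:y1,x0:x1]=((hsv[...,1]<ss)&(hsv[...,2]>vv))[y0:y1,x0:x1]
    for k in cv2.findContours(m,0,2)[0]:
        if cv2.contourArea(k)<60: continue
        P=np.array([ray(c,u,v,z)[:2] for u,v in k[:,0]],np.float32)*1000
        r=cv2.minAreaRect(P); print(np.round(r[0],1),np.round(r[1],1),round(r[2],1),'px',k[:,0].mean(0).round())
E
python3 - <<'E'
from h import *
c=cam('top'); blob(c,.06,(140,205,240,270))
c=cam('scene'); save(c,'s3.png',6,(230,100,330,180)); s=get_state(); print(s['tcp_pos'],s['contact_force'])
E
```

```text
[0.42358029 0.27929581 0.07070825] [-0.94242267  2.50660636 12.44959004]
```

View pics/s3.png

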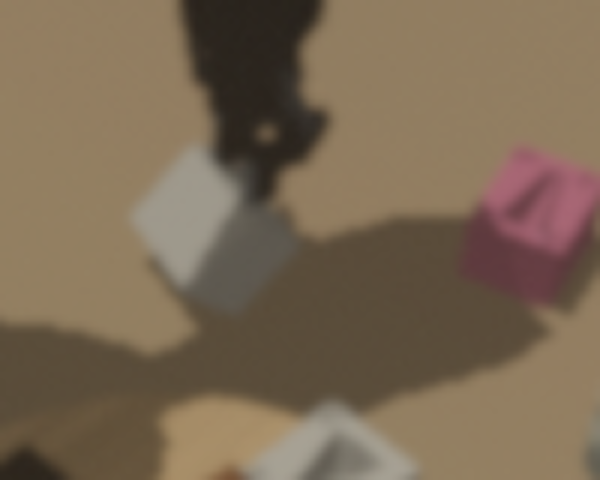

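Block is about 45° up; the fingertips are pressing down on its raised side (12 N), so I rise more as I go forward.

{"op": "step_arm", "data": {
  "plan": "30 0 0 0.015 0;30 -0.0025 -0.0062 0.025 0;30 -0.0062 -0.0155 0.03 0;30 -0.0112 -0.0278 0.033 0;30 -0.0161 -0.0402 0.033 0;30 -0.0161 -0.0402 0.033 0"
}}

```text
clock: 5.95
tcp_pos: [0.4181, 0.2658, 0.0797]
ee_rot: [0.0, 0.829, 0.559, -0.0]
contact_force: [-0.2, 0.1, -0.7]
grip_width: 0.0302
gripper_force: 0.0
```

```bash
python3 - <<'E'
from h import *
c=cam('top'); blob(c,.06,(140,205,240,270))
c=cam('scene'); save(c,'s4.png',6,(230,100,330,180)); s=get_state(); print(s['tcp_pos'],s['contact_force'])
E
```

```text
[0.41830536 0.26645743 0.0798219 ] [ 0.47502411 -0.06696972  0.50993104]
```

View pics/s4.png

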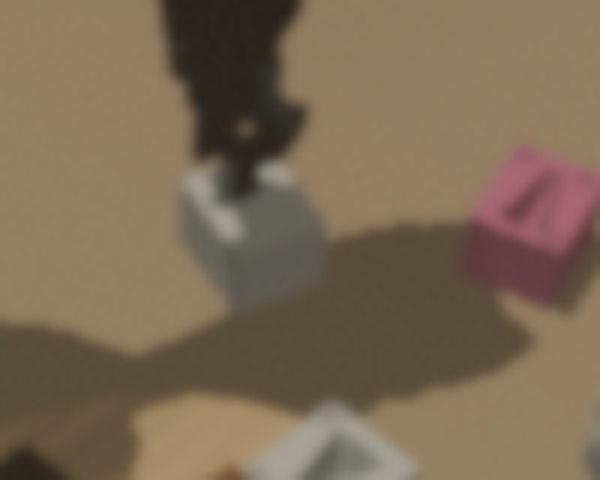

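{"op": "step_arm", "data": {
  "plan": "30 0 0 0.2 0;30 0.1 0.25 0.25 0;30 0.1 0.25 0.25 0;30 0.1 0.25 0.25 0"
}}

```text
clock: 6.45
tcp_pos: [0.4493, 0.3457, 0.1565]
ee_rot: [-0.001, 0.828, 0.561, 0.002]
contact_force: [-0.6, 0.0, -1.1]
grip_width: 0.0299
gripper_force: 0.0
```

```bash
python3 - <<'E'
from h import *
c=cam('top'); blob(c,.06,(140,190,240,280)); blob(c,.05,(140,190,240,280))
a=c['img'][200:260,150:220]; c2=cam('scene'); b=c2['img'][100:180,230:330]
A=cv2.resize(a,(420,360),interpolation=2);B=cv2.resize(b,(380,360),interpolation=2)
cv2.imwrite('pics/s5.png',np.hstack([A,B])[:,:,::-1]); print(get_state()['tcp_pos'])
E
```

```text
[433.  281.9] [63.  44.3] 62.8 px [179. 235.]
[432.8 283.5] [63.4 44.6] 62.8 px [179. 235.]
[0.44798203 0.34211552 0.15456864]
```

View pics/s5.png

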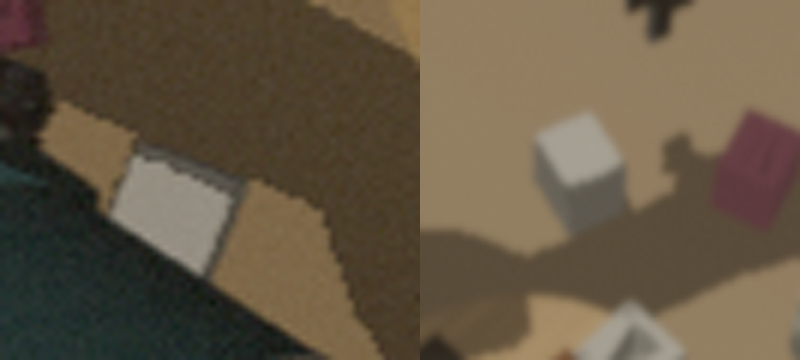

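```bash
python3 - <<'E'
from h import *
c=cam('scene')
for z in(.05,.06):
    P=[ray(c,u,v,z)[:2]*1000 for u,v in[(274.7,124.4),(284,137.8),(269.5,141.8),(260.8,129.6)]]
    print(z,np.round(P).tolist(),[round(np.linalg.norm(P[i]-P[i-1])) for i in range(4)],np.mean(P,0))
g=ray(c,270.3,152.2,0); print(g); t=[proj(c,[g[0],g[1],z]) for z in(.05,.06)];print(t)
blob(c,.06,(250,110,295,160),60,140); blob(c,.06,(250,110,295,160),60,120)
E
```

```text
0.05 [[404.0, 331.0], [471.0, 300.0], [445.0, 251.0], [383.0, 278.0]] [58, 74, 56, 67] [426.01422002 290.17098238]
0.06 [[410.0, 323.0], [477.0, 292.0], [451.0, 244.0], [390.0, 270.0]] [57, 73, 55, 66] [431.91802302 282.02058255]
[0.4513339  0.25190971 0.        ]
[array([270.98619764, 142.58246311]), array([271.1288747 , 140.58274495])]
[427.3 283.9] [61.5 65.5] 68.3 px [272. 133.]
[427.6 280.7] [66.4 68.3] 66.9 px [272. 132.]
```

Judging by its position and size (57x73 mm top, unmoved), the block fell back face-down just short of balance. I'll retry starting lower on the side, rising a bit faster than the arc, and carrying on without stopping.

{"op": "step_arm", "data": {
  "plan": "30 0 0 -0.2 0;30 0 0 -0.427 0;30 0 0 -0.427 0;30 -0.0093 -0.023 -0.427 0;30 -0.0149 -0.0371 -0.427 0;30 -0.0186 -0.0464 -0.427 0;30 -0.0186 -0.0464 -0.427 0"
}}

```text
clock: 7.3
tcp_pos: [0.4435, 0.3274, 0.0284]
ee_rot: [0.0, 0.829, 0.559, 0.001]
contact_force: [-0.2, -0.8, 0.1]
grip_width: 0.0299
gripper_force: 0.0
```

{"op": "step_arm", "data": {
  "plan": "30 -0.0037 -0.0093 0 0;30 -0.0087 -0.0216 0.02 0;30 -0.0149 -0.0371 0.0433 0;30 -0.0211 -0.0525 0.07 0;30 -0.0273 -0.068 0.09 0;30 -0.0335 -0.0834 0.107 0;30 -0.0397 -0.0989 0.12 0;30 -0.0459 -0.1143 0.13 0"
}}

```text
clock: 8.1
tcp_pos: [0.4288, 0.2929, 0.0661]
ee_rot: [0.0, 0.829, 0.56, -0.0]
contact_force: [0.7, 0.7, -0.3]
grip_width: 0.0298
gripper_force: 0.1
```

{"op": "step_arm", "data": {
  "plan": "30 -0.0062 -0.0155 0.01 0;30 -0.0124 -0.0309 0.017 0;30 -0.0186 -0.0464 0.02 0;30 -0.026 -0.0649 0.023 0;30 -0.0335 -0.0834 0.023 0;30 -0.0409 -0.102 0.023 0;30 -0.0409 -0.102 0.023 0"
}}

```text
clock: 8.8
tcp_pos: [0.4164, 0.2618, 0.0726]
ee_rot: [0.0, 0.829, 0.559, -0.0]
contact_force: [0.3, 0.6, -0.8]
grip_width: 0.03
gripper_force: 0.0
```

```bash
python3 - <<'E'
from h import *
c=cam('scene');b=c['img'][100:180,230:330]; c2=cam('top');a=c2['img'][200:260,150:220]
A=cv2.resize(a,(420,360),interpolation=2);B=cv2.resize(b,(380,360),interpolation=2)
cv2.imwrite('pics/s6.png',np.hstack([A,B])[:,:,::-1]);blob(c,.06,(240,110,295,160),60,140); print(get_state()['tcp_pos'],get_state()['contact_force'])
E
```

```text
[0.41658577 0.26250121 0.07255127] [-0.54478125 -0.74742505  0.16980561]
```

View pics/s6.png

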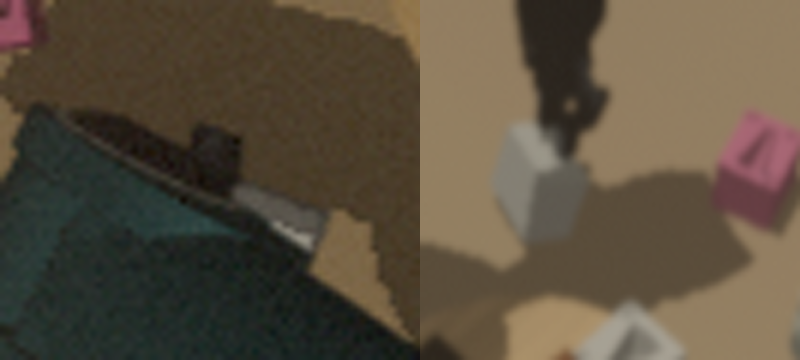

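The block now stands taller and farther forward (right half, (540,185)): tipped 90°. Retracting to measure numerically.

{"op": "step_arm", "data": {
  "plan": "30 0 0 0.1 0;30 0.1 0.25 0.15 0;30 0.1 0.25 0.15 0;30 0.2 0.5 0.15 0;30 0.2 0.5 0.15 0;30 0.2 0.5 0.15 0"
}}

```text
clock: 9.5
tcp_pos: [0.4764, 0.4167, 0.1172]
ee_rot: [-0.001, 0.828, 0.561, 0.0]
contact_force: [-1.3, -0.2, 0.3]
grip_width: 0.0299
gripper_force: 0.0
```

```bash
cat >> h.py <<'E'
def quad(c,z,box,vv,ss=60,lo=60):
    "bright face(s) in box: quad corners at height z"
    hsv=cv2.cvtColor(c['img'],cv2.COLOR_RGB2HSV); m=np.zeros(hsv.shape[:2],np.uint8); x0,y0,x1,y1=box
    m[y0:y1,x0:x1]=((hsv[...,1]<ss)&(hsv[...,2]>vv))[y0:y1,x0:x1]*255
    ks=[k for k in cv2.findContours(m,0,2)[0] if cv2.contourArea(k)>lo]
    for k in ks:
        P=np.array([ray(c,u,v,z)[:2] for u,v in k[:,0]],np.float32)*1000
        r=cv2.minAreaRect(P); hull=cv2.approxPolyDP(cv2.convexHull(k),1.8,True)[:,0].tolist()
        print('thr',vv,'c',np.round(r[0],1),'dim',np.round(r[1],1),'ang',round(r[2],1),'area',round(cv2.contourArea(P)),'hull px',hull)
    return ks
E
python3 - <<'E'
from h import *
c=cam('scene'); hsv=cv2.cvtColor(c['img'],cv2.COLOR_RGB2HSV)
print(hsv[118:158:2,250:288:2,2])
for t in (80,95,110,125,140): quad(c,.06,(240,105,292,165),t)
c=cam('top')
for t in(95,115): quad(c,.06,(150,195,225,270),t)
E
```

```text
[[146 147 146 146 147 146 147 147 147 147 146 146 146 146 146 146 146 146
  146]
 [147 147 147 147 147 147 146 147 147 146 147 146 146 147 146 146 146 146
  146]
 [147 147 147 147 147 146 146 146 146 146 146 146 146 146 146 146 146 146
  145]
 [147 146 147 146 147 146 146 146 147 147 147 147 147 147 146 146 146 146
  146]
 [147 147 147 147 147 147 147 146 147 147 147 147 147 146 146 146 146 146
  146]
 [147 147 148 152 156 154 147 146 146 146 146 146 146 146 146 146 146 146
  146]
 [150 156 160 164 165 163 153 147 146 146 146 146 146 146 146 146 146 146
  146]
 [162 165 165 165 166 165 161 150 147 147 146 147 147 146 146 147 146 146
  146]
 [161 166 166 166 166 166 165 159 148 146 146 146 146 146 146 146 146 146
  146]
 [144 161 165 166 166 166 166 164 156 148 146 146 146 147 146 146 146 146
  146]
 [109 126 146 152 161 163 164 165 163 152 146 146 147 146 146 147 147 146
  147]
 [101  96 103 109 121 124 138 151 160 153 145 146 147 146 146 146 146 146
  146]
 [102  91  95 102 102 103 104 107 118 119 139 146 146 147 146 146 146 146
  146]
 [102  90  89  97 100  98  97  95  95 106 140 1
[... 807 characters left out ...]
0 c [399.2 241.3] dim [73.5 70.8] ang 45.0 area 2935 hull px [[269, 141], [248, 143], [248, 132], [259, 128]]
thr 125 c [403.3 236.7] dim [54.9 74.7] ang 68.2 area 2658 hull px [[248, 132], [259, 128], [269, 141], [252, 138]]
thr 140 c [403.3 238.9] dim [50.9 73.1] ang 68.2 area 2420 hull px [[248, 132], [259, 128], [268, 141], [254, 138]]
thr 95 c [374.7 347.6] dim [ 27.4 117.2] ang 56.5 area 956 hull px [[171, 240], [150, 269], [150, 259], [156, 248], [161, 243]]
thr 95 c [411.1 239.2] dim [66.8 33.1] ang 20.8 area 1241 hull px [[189, 231], [192, 232], [198, 249], [185, 241]]
thr 115 c [411.7 239.4] dim [65.5 33.1] ang 20.8 area 1158 hull px [[189, 231], [193, 234], [197, 249], [185, 241]]
```

Measured: top 51x73 at (404,239), as predicted for a 90° tip, so the hollow now faces the push side (+y). For the second tip I set the jaw to 54, so each finger pushes the block's ends beyond the hollow (±25 mm).

{"op": "step_arm", "data": {
  "plan": "54 -0.173 -0.406 0 0;54 -0.173 -0.406 0 0;54 -0.173 -0.406 0 0;54 -0.173 -0.406 -0.15 0;54 -0.173 -0.406 -0.286 0;54 -0.173 -0.406 -0.286 0;54 -0.1854 -0.437 -0.286 0;54 -0.194 -0.4586 -0.286 0"
}}

```text
clock: 10.4
tcp_pos: [0.4186, 0.2748, 0.0335]
ee_rot: [0.0, 0.829, 0.56, 0.001]
contact_force: [0.1, 0.1, 1.4]
grip_width: 0.0545
gripper_force: 0.0
```

{"op": "step_arm", "data": {
  "plan": "54 -0.0025 -0.0062 0 0;54 -0.0056 -0.0139 0 0;54 -0.0093 -0.0232 0.0133 0;54 -0.0143 -0.0356 0.0333 0;54 -0.0186 -0.0464 0.0467 0;54 -0.0229 -0.0572 0.0583 0;54 -0.0273 -0.068 0.0683 0;54 -0.0316 -0.0788 0.0783 0"
}}

```text
clock: 11.2
tcp_pos: [0.4089, 0.2513, 0.0556]
ee_rot: [-0.0, 0.829, 0.56, -0.0]
contact_force: [0.6, 0.3, -0.3]
grip_width: 0.0542
gripper_force: 0.2
```

```bash
python3 - <<'E'
from h import *
c=cam('scene')
for t in (125,150): quad(c,.06,(230,105,292,165),t)
print(get_state()['tcp_pos'],get_state()['contact_force'])
E
```

```text
thr 125 c [386.9 223.9] dim [65.7 65.6] ang 76.3 area 3229 hull px [[260, 137], [249, 145], [242, 135], [254, 127]]
thr 150 c [384.2 223.1] dim [64.  55.5] ang 84.3 area 2733 hull px [[253, 128], [260, 135], [249, 144], [242, 135]]
[0.40885596 0.25086661 0.05583119] [0.38990696 0.28763082 0.1433164 ]
```

{"op": "step_arm", "data": {
  "plan": "54 -0.0037 -0.0093 0.0067 0;54 -0.0074 -0.0185 0.0133 0;54 -0.0112 -0.0278 0.0167 0;54 -0.0149 -0.0371 0.02 0;54 -0.0186 -0.0464 0.0233 0;54 -0.0223 -0.0556 0.025 0;54 -0.026 -0.0649 0.025 0;54 -0.031 -0.0773 0.025 0"
}}

```text
clock: 12.05
tcp_pos: [0.3996, 0.2282, 0.0628]
ee_rot: [-0.0, 0.829, 0.56, -0.0]
contact_force: [0.2, -0.8, -0.4]
grip_width: 0.0538
gripper_force: 0.0
```

{"op": "step_arm", "data": {
  "plan": "54 -0.005 -0.0124 0 0;54 -0.005 -0.0124 0 0;54 0 0 0.1 0;54 0.07 0.19 0.2 0;54 0.1 0.5 0.2 0;54 0.1 0.5 0.2 0;54 0.1 0.5 0.2 0"
}}

```text
clock: 12.75
tcp_pos: [0.4289, 0.3839, 0.1236]
ee_rot: [-0.001, 0.828, 0.561, 0.001]
contact_force: [-0.8, -0.7, 0.7]
grip_width: 0.0537
gripper_force: 0.0
```

```bash
python3 - <<'E'
from h import *
c=cam('scene')
for z in(.05,.06):
  for t in (125,150): quad(c,z,(220,105,292,175),t)
C=cam('top')
for t in(95,115): quad(C,.05,(165,195,225,270),t)
b=c['img'][105:175,220:290]; a=C['img'][200:270,170:240]
cv2.imwrite('pics/s7.png',np.hstack([cv2.resize(x,(390,390),interpolation=2) for x in(a,b)])[:,:,::-1])
print(get_state()['tcp_pos'])
E
```

```text
thr 125 c [561.5 178.4] dim [53.2 25.4] ang 41.1 area 840 hull px [[291, 171], [291, 174], [275, 174], [283, 168]]
thr 125 c [565.9 171.4] dim [52.6 25.1] ang 41.1 area 822 hull px [[291, 171], [291, 174], [275, 174], [283, 168]]
[0.42896669 0.38015394 0.12263179]
```

```bash
python3 - <<'E'
from h import *
c=cam('scene');hsv=cv2.cvtColor(c['img'],cv2.COLOR_RGB2HSV)
for t,s in((50,60),(70,60),(90,60),(60,70)): print(s);quad(c,.05,(222,105,280,168),t,s)
C=cam('top');
for t,s in((40,60),(60,70),(80,70)): print('top',s);quad(C,.05,(165,195,235,275),t,s)
E
```

```text
60
thr 50 c [397.5 172.6] dim [ 77.6 112.4] ang 67.2 area 6867 hull px [[247, 135], [255, 147], [256, 155], [242, 162], [234, 151], [233, 141]]
60
thr 70 c [397.5 172.6] dim [ 77.6 112.4] ang 67.2 area 6867 hull px [[247, 135], [255, 147], [256, 155], [242, 162], [234, 151], [233, 141]]
60
thr 90 c [398.6 174.4] dim [ 71.3 114.1] ang 65.2 area 6088 hull px [[247, 135], [255, 147], [256, 155], [242, 162], [234, 148], [233, 141]]
70
thr 60 c [397.5 171.9] dim [ 80.1 116.4] ang 66.1 area 7563 hull px [[247, 134], [255, 146], [256, 157], [241, 162], [233, 150], [233, 140]]
top 60
thr 40 c [344.4 290.6] dim [ 45.5 105.1] ang 36.1 area 1617 hull px [[192, 257], [170, 274], [165, 274], [170, 257], [183, 255]]
thr 40 c [386.  181.7] dim [62.3 74. ] ang 67.6 area 4112 hull px [[204, 236], [220, 242], [212, 261], [196, 255]]
top 70
thr 60 c [340.1 285.1] dim [ 28.3 108.2] ang 33.4 area 1181 hull px [[193, 257], [165, 274], [166, 268], [178, 257]]
thr 60 c [386.4 181.9] dim [64.2 75.9] ang 67.6 area 4274 hull px [[204, 236], [220, 242], [212, 261], [196, 255]]
top 70
thr 80 c [333.4 298. ] dim [18.9 81.6] ang 44.4 area 772 hull px [[184, 258], [168, 274], [165, 274], [173, 261]]
thr 80 c [385.  183.5] dim [62.3 72.2] ang 67.6 area 3978 hull px [[204, 236], [219, 242], [212, 261], [196, 255]]
```

View pics/s7.png

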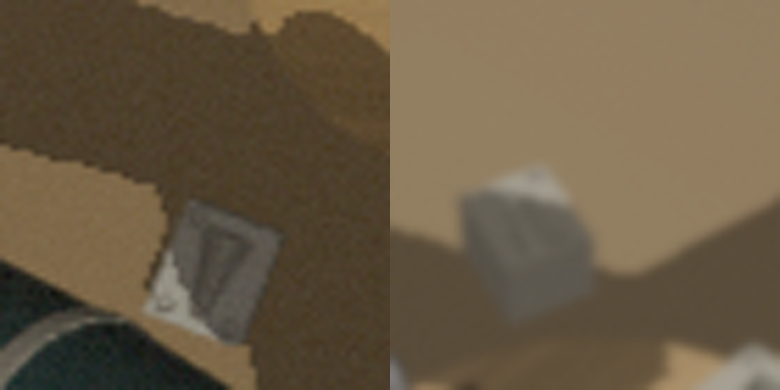

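The nose hollow and dimples show on top (left half, (215,265)): the washed mould is face-up at (386,182), angle 67.6°. Going to grip it across its 60 mm width.

{"op": "step_arm", "data": {
  "plan": "85 -0.143 -0.66 0 -0.502;85 -0.143 -0.66 0 -0.502;85 -0.143 -0.66 0 -0.502;85 -0.143 -0.66 0 -0.502;85 -0.143 -0.66 0 -0.502;85 -0.143 -0.66 0 -0.502;85 -0.143 -0.66 0 -0.502;85 -0.143 -0.66 0 -0.502"
}}

```text
clock: 13.75
tcp_pos: [0.3866, 0.1785, 0.1228]
ee_rot: [0.0, 1.0, -0.01, 0.0]
contact_force: [0.1, 0.1, -1.0]
grip_width: 0.0848
gripper_force: 0.0
```

```bash
python3 - <<'E'
from h import *
s=get_state(); print(s['tcp_pos'],s['ee_rot'],s['q'].round(2),s['clock'])
C=cam('top');
for t,s in((50,60),(110,60)): print('top',s);quad(C,.05,(190,225,230,275),t,s)
c=cam('scene');quad(c,.05,(222,105,280,168),60);quad(c,.05,(222,105,280,168),130)
E
```

```text
[0.38659522 0.17847371 0.12284054] [ 4.26513678e-04  9.99945454e-01 -1.04353611e-02  9.88671435e-05] [ 0.03  0.27 -0.6   2.17  0.22  0.76 -2.3 ] 13.75
top 60
top 60
thr 60 c [396.4 171. ] dim [ 74.1 114.9] ang 62.9 area 6960 hull px [[247, 135], [255, 147], [256, 155], [242, 162], [233, 149], [233, 140]]
thr 130 c [365.4 198.4] dim [52.4 34.1] ang 68.4 area 1188 hull px [[251, 140], [242, 143], [234, 139], [247, 135]]
```

{"op": "step_arm", "data": {
  "plan": "85 -0.001 0.0117 0 -0.118;85 -0.001 0.0117 0 -0.118;85 -0.001 0.0117 0 -0.118;85 -0.001 0.0117 -0.1 -0.118;85 -0.001 0.0117 -0.2 -0.118;85 -0.001 0.0117 -0.3 -0.118;85 -0.001 0.0117 -0.376 -0.118;85 -0.001 0.0117 -0.376 -0.118"
}}

```text
clock: 14.65
tcp_pos: [0.3848, 0.1826, 0.0081]
ee_rot: [0.001, 0.982, -0.188, -0.002]
contact_force: [-0.1, 0.2, 0.0]
grip_width: 0.0852
gripper_force: 0.0
```

{"op": "step_arm", "data": {
  "plan": "70 0 0 0 0;62 0 0 0 0;50 0 0 0 0;50 0 0 0 0;50 0 0 0 0;50 0 0 0 0"
}}

```text
clock: 15.25
tcp_pos: [0.3871, 0.1838, 0.0114]
ee_rot: [-0.0, 0.982, -0.19, 0.001]
contact_force: [-3.0, -2.7, 12.2]
grip_width: 0.0595
gripper_force: 62.7
```

```bash
python3 - <<'E'
from h import *
s=get_state(); print(s['tcp_pos'],s['ee_rot'],s['q'].round(2),s['clock'],s['grip_width'])
E
```

```text
[0.38708439 0.1838146  0.01143979] [-3.53531691e-04  9.81803866e-01 -1.89895703e-01  8.16407491e-04] [-0.2   0.48 -0.36  2.22  0.35  0.49 -2.79] 15.25 0.059473976072395796
```

Gripped at 59.5 mm, 63 N. Lifting, then carrying to above the free pad with +15.9° turn.

{"op": "step_arm", "data": {
  "plan": "50 0 0 0.1 0;50 0 0 0.2 0;50 0 0 0.35 0.02;50 0 0 0.4 0.05;50 0.05 -0.1 0.4 0.0885;50 0.1 -0.2 0.4 0.0885;50 0.2 -0.35 0.4 0.0885;50 0.28 -0.46 0.4 0.0885"
}}

```text
clock: 16.05
tcp_pos: [0.4713, 0.0436, 0.1314]
ee_rot: [0.0, 0.999, -0.052, 0.001]
contact_force: [0.1, 1.0, -3.9]
grip_width: 0.0593
gripper_force: 67.6
```

```bash
python3 - <<'E'
from h import *
s=get_state(); print(s['tcp_pos'],s['ee_rot'],s['q'].round(2),s['clock'],s['grip_width'],s['contact_force'])
E
```

```text
[0.47130216 0.04356806 0.13135094] [ 2.39550955e-04  9.98648915e-01 -5.19562814e-02  9.12282445e-04] [ 0.23  0.31 -0.44  2.06  0.18  0.8  -2.  ] 16.05 0.05927922532271603 [ 0.13566725  0.98709303 -3.89319276]
```

{"op": "step_arm", "data": {
  "plan": "50 0.0747 -0.12 0 0;50 0.0747 -0.12 0 0;50 0.0747 -0.12 -0.07 0;50 0.0747 -0.12 -0.12 0;50 0.0747 -0.12 -0.14 0;50 0.0747 -0.12 -0.15 0;50 0.0747 -0.12 -0.15 0"
}}

```text
clock: 16.75
tcp_pos: [0.493, 0.0099, 0.0856]
ee_rot: [-0.0, 0.999, -0.052, 0.0]
contact_force: [0.3, -0.3, -3.2]
grip_width: 0.0591
gripper_force: 67.5
```

```bash
python3 - <<'E'
from h import *
s=get_state(); print(s['tcp_pos'],s['clock'],s['contact_force'])
c=cam('scene')
hsv=cv2.cvtColor(c['img'],cv2.COLOR_RGB2HSV)
for z,n in((.071,'bot'),(.121,'top')): print(n,[proj(c,[.4935+dx,.0098+dy,z]).round(0).tolist() for dx in(-.036,.036) for dy in(-.03,.03)])
for t in(70,100,130): quad(c,.121,(195,150,265,215),t)
E
```

```text
[0.49303122 0.00990826 0.08555243] 16.75 [ 0.32822543 -0.3494279  -3.20041296]
bot [[218.0, 187.0], [231.0, 176.0], [235.0, 200.0], [248.0, 188.0]]
top [[216.0, 177.0], [230.0, 166.0], [234.0, 190.0], [248.0, 178.0]]
thr 70 c [571.8 -74.9] dim [55.5 26.5] ang 41.1 area 783 hull px [[242, 214], [222, 214], [232, 206]]
thr 70 c [608.8 -17.5] dim [48.  65.1] ang 39.7 area 2486 hull px [[260, 195], [264, 199], [264, 214], [250, 214], [247, 210], [248, 203]]
thr 70 c [512.6   1.8] dim [82.6 74.6] ang 84.2 area 4311 hull px [[237, 169], [246, 177], [247, 187], [232, 197], [225, 190], [227, 180]]
thr 100 c [571.8 -74.9] dim [55.5 26.5] ang 41.1 area 783 hull px [[242, 214], [222, 214], [232, 206]]
thr 100 c [506.2   5.7] dim [38.2 65.7] ang 2.8 area 1680 hull px [[237, 171], [246, 177], [231, 190], [229, 181]]
thr 130 c [571.8 -74.9] dim [55.5 26.5] ang 41.1 area 714 hull px [[242, 214], [222, 214], [232, 206]]
```

The corners match the prediction within 2–3 px (under about 6 mm). Lowering gently to contact.

{"op": "step_arm", "data": {
  "plan": "50 0 0 -0.0033 0;50 0 0 -0.0067 0;50 0 0 -0.0083 0;50 0 0 -0.0083 0"
}}

```text
clock: 17.2
tcp_pos: [0.4929, 0.0099, 0.0826]
ee_rot: [-0.0, 0.999, -0.052, -0.0]
contact_force: [-0.5, 0.1, -2.8]
grip_width: 0.0591
gripper_force: 67.5
```

{"op": "step_arm", "data": {
  "plan": "50 0 0 -0.0033 0;50 0 0 -0.005 0;50 0 0 -0.0067 0;50 0 0 -0.0067 0"
}}

```text
clock: 17.6
tcp_pos: [0.493, 0.01, 0.0824]
ee_rot: [0.0, 0.999, -0.052, 0.0]
contact_force: [-20.7, -0.9, 47.6]
grip_width: 0.0592
gripper_force: 73.3
```

In contact; easing off 1.7 mm, then releasing gradually.

{"op": "step_arm", "data": {
  "plan": "50 0 0 0.0045 0;50 0 0 0.0055 0;50 0 0 0.0055 0"
}}

```text
clock: 17.9
tcp_pos: [0.4931, 0.0099, 0.0825]
ee_rot: [-0.0, 0.999, -0.052, 0.0]
contact_force: [-3.9, -0.7, 10.0]
grip_width: 0.0592
gripper_force: 68.8
```

{"op": "step_arm", "data": {
  "plan": "60 0 0 0 0;62 0 0 0 0;66 0 0 0 0;72 0 0 0 0;80 0 0 0 0;80 0 0 0 0"
}}

```text
clock: 18.5
tcp_pos: [0.4929, 0.0099, 0.0822]
ee_rot: [-0.0, 0.999, -0.052, -0.0]
contact_force: [0.2, 0.3, 0.9]
grip_width: 0.08
gripper_force: 0.0
```

{"op": "step_arm", "data": {
  "plan": "80 0 0 0.05 0;80 0 0 0.1 0;80 0 0 0.25 0;80 0 0 0.4 0;80 0 0 0.5 0;80 -0.35 0 0.5 0;80 -0.35 0 0.5 0"
}}

```text
clock: 19.2
tcp_pos: [0.3922, 0.0101, 0.2325]
ee_rot: [-0.0, 0.999, -0.052, 0.001]
contact_force: [-0.6, 0.3, 0.2]
grip_width: 0.0801
gripper_force: 0.0
```

```bash
python3 - <<'E'
from h import *
s=get_state(); print(s['tcp_pos'],s['q'].round(2),s['clock'],s['contact_force'])
c=cam('scene'); C=cam('top')
for t in(90,120,140): quad(c,.121,(195,150,265,200),t)
for t in(60,90,120): quad(C,.121,(235,190,280,240),t)
print('pred',proj(C,[.4935,.0098,.121]))
E
```

```text
[0.39215094 0.01012308 0.23245533] [ 0.37  0.   -0.47  2.13 -0.    1.01 -1.78] 19.2 [-0.62069988  0.31553731  0.15831965]
thr 90 c [489.3   2.1] dim [ 78.2 118.7] ang 82.9 area 6729 hull px [[212, 170], [232, 165], [246, 178], [246, 184], [233, 197], [219, 185]]
thr 120 c [480.7  -6.6] dim [90.6 33.6] ang 0.7 area 1734 hull px [[214, 171], [223, 171], [240, 183], [232, 189]]
thr 140 c [487.8  -6.7] dim [26.4 71.2] ang 89.0 area 1096 hull px [[219, 173], [223, 172], [238, 184], [230, 187], [220, 178]]
thr 60 c [491.1   8.7] dim [61.1 70.7] ang 89.1 area 3882 hull px [[269, 206], [268, 226], [250, 226], [252, 205]]
thr 90 c [490.9  -5.8] dim [32.2 70.6] ang 89.2 area 1477 hull px [[259, 205], [269, 206], [267, 227], [260, 227]]
thr 120 c [489.3  -7.4] dim [29.  67.4] ang 89.3 area 986 hull px [[269, 206], [268, 225], [261, 227], [260, 206]]
pred [259.14925056 215.23272394]
```

Mould sits at (491,9), within 3 mm of the pad centre and about square. Next the handle: checking the axis position before gripping.

```bash
python3 - <<'E'
from h import *
C=cam('top'); print(ray(C,261.8,180.5,.177))
c=cam('scene')
for n,k,b in(('top',C,(235,165,290,200)),('scene',c,(235,170,280,205))):
    hsv=cv2.cvtColor(k['img'],cv2.COLOR_RGB2HSV); x0,y0,x1,y1=b; m=np.zeros(hsv.shape[:2],np.uint8)
    m[y0:y1,x0:x1]=((hsv[...,1]>125)&((hsv[...,0]<15)))[y0:y1,x0:x1]
    for q in cv2.findContours(m,0,2)[0]:
        if cv2.contourArea(q)>25:
            P=np.array([ray(k,u,v,.172)[:2] for u,v in q[:,0]],np.float32)*1000; print(n,cv2.minAreaRect(P))
E
```

```text
[0.60025188 0.00077283 0.177     ]
top ((598.9035034179688, -20.208555221557617), (40.59267807006836, 12.532513618469238), 89.29117584228516)
top ((603.1266479492188, 24.15055274963379), (40.67439270019531, 15.586325645446777), 83.56163024902344)
scene ((598.2117309570312, -19.540285110473633), (42.170654296875, 18.07723617553711), 80.50257110595703)
scene ((603.5377807617188, 27.707942962646484), (32.81523132324219, 17.492795944213867), 85.21223449707031)
```

{"op": "step_arm", "data": {
  "plan": "80 0 0 0.1 0.5;80 0.69 -0.033 0.1 0.5;80 0.69 -0.033 0.1 0.5;80 0.69 -0.033 0.1 0.5;80 0.69 -0.033 0.1 0.5;80 0.69 -0.033 0.1 0.5;80 0.69 -0.033 0.1 0.5;80 0.69 -0.033 0.1 0.5"
}}

```text
clock: 20.2
tcp_pos: [0.6011, 0.0002, 0.261]
ee_rot: [-0.001, 0.852, 0.523, -0.0]
contact_force: [-0.6, -0.1, -1.1]
grip_width: 0.0797
gripper_force: 0.0
```

{"op": "step_arm", "data": {
  "plan": "60 0 0 0 0.12;60 0 0 0 0.12;60 0 0 0 0.12;60 0 0 0 0.12;60 0 0 0 0.12"
}}

```text
clock: 20.7
tcp_pos: [0.6004, -0.0001, 0.2617]
ee_rot: [-0.0, 0.742, 0.67, 0.0]
contact_force: [-0.6, 0.2, -0.2]
grip_width: 0.06
gripper_force: 0.0
```

```bash
python3 - <<'E'
from h import *
s=get_state(); q=s['ee_rot'];a,b=q[1],q[2]; print(s['tcp_pos'],np.degrees(np.arctan2(2*b*b-1,2*a*b)),s['q'].round(2),s['clock'],s['contact_force'])
E
```

```text
[ 6.00443378e-01 -7.70292547e-05  2.61710540e-01] -5.817631592901214 [ 0.44  0.42 -0.65  1.63  0.26  1.19 -0.37] 20.7 [-0.63067673  0.18990006 -0.19145869]
```

{"op": "step_arm", "data": {
  "plan": "60 0 0 -0.1 0;60 0 0 -0.22 0;60 0 0 -0.32 0;60 0 0 -0.386 0;60 0 0 -0.386 0"
}}

```text
clock: 21.2
tcp_pos: [0.5988, -0.0001, 0.1437]
ee_rot: [-0.002, 0.742, 0.671, -0.001]
contact_force: [-0.8, 0.4, -0.1]
grip_width: 0.0601
gripper_force: 0.0
```

{"op": "step_arm", "data": {
  "plan": "40 0 0 0 0;25 0 0 0 0;10 0 0 0 0;10 0 0 0 0;10 0 0 0 0;10 0 0 0 0"
}}

```text
clock: 21.8
tcp_pos: [0.601, -0.0, 0.1478]
ee_rot: [0.001, 0.741, 0.671, 0.001]
contact_force: [1.2, 0.8, 8.4]
grip_width: 0.015
gripper_force: 60.3
```

Bar gripped (15 mm). Turning anticlockwise +90° at about 4–5° per row.

{"op": "step_arm", "data": {
  "plan": "10 0 0 0 0.012;10 0 0 0 0.03;10 0 0 0 0.055;10 0 0 0 0.08;10 0 0 0 0.105;10 0 0 0 0.13;10 0 0 0 0.155;10 0 0 0 0.18"
}}

```text
clock: 22.6
tcp_pos: [0.6025, 0.0002, 0.1478]
ee_rot: [0.002, 0.523, 0.852, 0.002]
contact_force: [18.7, 3.1, -5.9]
grip_width: 0.015
gripper_force: 58.9
```

{"op": "step_arm", "data": {
  "plan": "10 0 0 0 0.025;10 0 0 0 0.05;10 0 0 0 0.075;10 0 0 0 0.1;10 0 0 0 0.125;10 0 0 0 0.15;10 0 0 0 0.175;10 0 0 0 0.2"
}}

```text
clock: 23.4
tcp_pos: [0.6037, 0.0014, 0.1479]
ee_rot: [0.004, 0.234, 0.972, 0.003]
contact_force: [33.8, 10.5, -17.2]
grip_width: 0.0149
gripper_force: 58.6
```

{"op": "step_arm", "data": {
  "plan": "10 0 0 0 0.025;10 0 0 0 0.05;10 0 0 0 0.075;10 0 0 0 0.095;10 0 0 0 0.11;10 0 0 0 0.12;10 0 0 0 0.12;10 0 0 0 0.12"
}}

```text
clock: 24.2
tcp_pos: [0.604, 0.0024, 0.1479]
ee_rot: [0.005, 0.049, 0.999, 0.003]
contact_force: [37.2, 17.0, -20.1]
grip_width: 0.0152
gripper_force: 58.8
```

```bash
python3 - <<'E'
from h import *
s=get_state(); q=s['ee_rot'];a,b=q[1],q[2]; print(s['tcp_pos'],np.degrees(np.arctan2(2*b*b-1,2*a*b)),s['q'].round(2),s['clock'],s['contact_force'],s['moment'],s['grip_width'])
C=cam('top')
for t in(60,100): quad(C,.121,(200,145,325,240),t)
E
```

```text
[0.60399128 0.00242376 0.14789091] 84.41365524159028 [ 0.63  0.66 -0.95  1.73  0.6   1.07  0.95] 24.2 [ 37.17455484  16.97115186 -20.10296036] [ 3.05704539 -7.10365617 -0.07698759] 0.015158483180974364
thr 60 c [496.2  14.6] dim [61.4 73.3] ang 84.1 area 3557 hull px [[250, 203], [258, 203], [267, 215], [266, 226], [248, 224]]
thr 60 c [ 612.2 -122.5] dim [89.3 39.2] ang 44.0 area 932 hull px [[305, 192], [286, 173], [291, 167], [306, 176]]
thr 100 c [497.6  16.7] dim [57.9 70.7] ang 89.2 area 2499 hull px [[250, 203], [257, 204], [265, 218], [266, 225], [248, 224]]
thr 100 c [ 595.9 -128.6] dim [29.2 51.9] ang 88.8 area 706 hull px [[297, 175], [306, 176], [305, 191]]
```

Turned to 84.4° with a lateral load from a small axis offset; relieving it, then releasing and rising.

{"op": "step_arm", "data": {
  "plan": "10 0.006 0.003 -0.002 0;10 0.012 0.006 -0.004 0;10 0.014 0.008 -0.005 0;10 0.014 0.008 -0.005 0"
}}

```text
clock: 24.65
tcp_pos: [0.6041, 0.0024, 0.1477]
ee_rot: [0.0, 0.049, 0.999, -0.001]
contact_force: [-22.4, -4.6, 43.5]
grip_width: 0.0149
gripper_force: 68.0
```

{"op": "step_arm", "data": {
  "plan": "18 0 0 0 0;25 0 0 0 0;40 0 0 0 0;50 0 0 0 0;50 0 0 0 0;50 0 0 0.1 0;50 0 0 0.25 0;50 0 0 0.4 0"
}}

```text
clock: 25.45
tcp_pos: [0.6037, 0.0025, 0.2661]
ee_rot: [-0.001, 0.049, 0.999, 0.0]
contact_force: [1.5, 0.5, 1.1]
grip_width: 0.0499
gripper_force: 0.0
```

{"op": "step_arm", "data": {
  "plan": "50 -0.3 0 0.3 0;50 -0.7 0 0.3 0;50 -0.9 0 0.3 0;50 -0.9 0 0.3 0;50 -0.9 0 0.3 0;50 -0.9 0 0.3 0;50 -0.9 0 0.3 0;50 -0.9 0 0.3 0"
}}

```text
clock: 26.25
tcp_pos: [0.3324, 0.0023, 0.3556]
ee_rot: [0.001, 0.05, 0.999, -0.001]
contact_force: [0.8, -0.2, -0.2]
grip_width: 0.0499
gripper_force: 0.0
```

```bash
python3 - <<'E'
from h import *
s=get_state(); print(s['tcp_pos'],s['clock'],s['contact_force'],s['grip_width'])
for n,bs in(('top',((205,160,250,205),(235,195,285,245),(275,160,325,210),)),('scene',((195,140,262,205),(210,190,252,245),(262,155,305,205),(255,200,320,255)))):
  C=cam(n)
  for b in bs:
    print(n,b)
    for t in(60,100,130): quad(C,.121,b,t)
C=cam('top'); hsv=cv2.cvtColor(C['img'],cv2.COLOR_RGB2HSV)
m=(hsv[...,2]<60).astype(np.uint8); m[:135]=0;m[245:]=0;m[:,:205]=0;m[:,325:]=0
for k in cv2.findContours(m,0,2)[0]:
    if cv2.contourArea(k)>150: print('dark',cv2.minAreaRect(np.array([ray(C,u,v,.071)[:2]*1000 for u,v in k[:,0]],np.float32)))
E
```

```text
[0.3323994  0.00234718 0.35559514] 26.25 [ 0.76307343 -0.22516283 -0.20231184] 0.0499467486304469
top (205, 160, 250, 205)
top (235, 195, 285, 245)
thr 60 c [496.2  13.5] dim [61.6 73.9] ang 86.0 area 4035 hull px [[268, 204], [266, 226], [248, 224], [249, 204]]
thr 100 c [497.6  13.5] dim [58.  70.7] ang 89.2 area 1774 hull px [[250, 203], [267, 204], [266, 225], [257, 224], [249, 206]]
thr 130 c [504.   13.4] dim [51.5 57.8] ang 89.2 area 678 hull px [[251, 203], [266, 204], [265, 221]]
top (275, 160, 325, 210)
thr 60 c [ 593.  -106.4] dim [74.7 62.8] ang 84.9 area 4206 hull px [[285, 174], [306, 176], [305, 193], [283, 192]]
thr 100 c [ 593.8 -107.9] dim [72.  60.6] ang 84.1 area 3943 hull px [[285, 174], [306, 176], [305, 193], [285, 192]]
thr 130 c [ 594.1 -109.3] dim [69.3 57.7] ang 84.5 area 1625 hull px [[286, 174], [303, 176], [306, 180], [305, 193], [288, 191], [285, 187]]
scene (195, 140, 262, 205)
thr 60 c [594.8  -7.6] dim [40.1 31.1] ang 41.1 area 795 hull px [[261, 197], [261, 204], [247, 204], [257, 195]]
thr 60 c [491.2   6. ] dim [ 82.2 132.5] ang 84.0 area 7232 hul
[... 854 characters left out ...]
 222]]
scene (262, 155, 305, 205)
scene (255, 200, 320, 255)
thr 60 c [711.3 -14.3] dim [86.4 86.7] ang 86.6 area 6437 hull px [[282, 207], [288, 209], [301, 221], [299, 232], [287, 243], [269, 229], [272, 216]]
thr 60 c [629.4 -15.5] dim [36.8 53.8] ang 40.5 area 1793 hull px [[265, 200], [268, 204], [267, 213], [255, 216], [255, 200]]
thr 100 c [706.4  -9.9] dim [79.4 76. ] ang 88.5 area 5150 hull px [[282, 207], [288, 209], [301, 221], [286, 240], [270, 226], [272, 216]]
thr 130 c [701.7  -2.6] dim [64.2 66.2] ang 86.6 area 3406 hull px [[282, 207], [300, 219], [286, 233], [270, 221]]
dark ((610.8683471679688, 106.53242492675781), (76.82870483398438, 65.32874298095703), 84.08289337158203)
```

Two views agree. The open mould is at (496,13), about 4 mm from the mark. The washed mould is on its pad, face-up, about 6 mm off centre and square. The closed mould is on its pad, the disc has turned 90° (pad angle 84.1°), and the arm is clear. Handing in.

```bash
python3 -c "
from station import *
print(sign_off())"
```

```text
the job is handed in; nothing more can be done
None
```

The job is handed in, with no verdict returned: the washed mould is face-up on its pad (about 6 mm off centre by the cameras), and the table is turned one stop anticlockwise, with the open mould at the pointer and the closed mould on its pad; the tub, jar and brush were not re-measured at the end, but the arm was never sent near them.

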